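Set the ring holder and hold its sprung jaw arm open

TASK

Get the spring ring holder on the goldsmith's bench ready for the next ring: turn its knob until the tip of the sliding pointer lines up with the tip of the index tab beside it (leave the index itself alone). Then take the sprung jaw arm at the upright post on its end, swing it forward (anticlockwise seen from above) right up against its stop pin, and finish while holding it there, without letting go; the pointer must stay on the index. Leave the other things on the bench where they are.

Things in the scene. Friction and masses are not known exactly. Their poses are not given: they have to be found in the camera images.
- holder: Spring ring holder: dark steel base plate 200 (x) x 300 (y) x 12 mm, screwed to the bench; place and yaw vary. Origin on the bench surface, z up; plate spans x -100..100, y -165..135 mm, its -x side faces the robot. Knob on a grey box at x -60, y 80; two rails along x (pointer, index) at y 57..125, x -32..92, up to z 34 mm; arm pivot at x 30, y -40; a wooden jaw 42 mm high beside the closed arm.
- knob_grip (a point): On the knob's vertical axis at gripping height, 77 mm above the bench. Black knob: 44 mm disc, top at 54 mm, with an upright bar grip 42 mm long, 14 mm thick, up to 84 mm. The point turns with the knob: x runs along the bar, so pinch it across y. At knob value 0 its axes are parallel to the holder's.
- knob (a joint): Knob angle in rad, growing clockwise seen from above, 0..4.2; stays where left (friction about 0.04 N m). Each rad clockwise drives the pointer 18 mm towards the holder's +x. The pointer always starts 14 mm or more on the -x side of the index.
- pointer_tip (a point): Tip of the sliding pointer: a 3 mm wide dark needle that sticks out from a small steel carriage (18 x 22 mm) towards the holder's +y, 34 mm above the bench. The carriage rides along the holder's x, driven only by the knob. Axes parallel to the holder's.
- index_tip (a point): Tip of the index tab: a 3 mm wide dark needle on a small steel slider (12 x 16 mm), pointing to the holder's -y, facing the pointer tip across a 1 mm gap, 32 mm above the bench. Stiff on its rail, not to be moved; its place along x varies. Axes parallel to the holder's. Aligned: pointer_tip and index_tip at the same x in the holder's frame.
- stop_pin (a point): Top centre of the fixed steel stop pin, 12 mm diameter, 45 mm above the bench, at about x 47, y -89 mm of the holder.
- jaw_pivot (a point): Point on the vertical hinge axis of the jaw arm, 36 mm above the bench, fixed to the holder at x 30, y -40 mm; axes parallel to the holder's.
- jaw_swing (a joint): Swing of the jaw arm in rad: 0 closed (its spring always returns it), 1.1 against the stop pin (hard end); grows anticlockwise from above. The flat aluminium arm (16 mm wide, z 29..43 mm) points from the pivot at 3.665 + joint value rad (210 degrees + value) from the holder's x axis. The spring pushes back with 2.4 N at 0 to 6.8 N at 1.1, felt at the post.
- jaw_arm: The sprung jaw arm: flat aluminium bar with a round steel post standing at its end. Origin on the hinge axis, 29 mm above the bench; x points outwards along the arm, z up. The post is 14 mm in diameter, its axis 100 mm from the hinge, top 88 mm above the bench; closed it stands at about x -57, y -90 mm in the holder's frame, at the stop at about x 35, y -140.
- post_grip (a point): Point on the post's axis at gripping height, 68 mm above the bench (20 mm under its top). Axes as jaw_arm.
- ring: Bystander: brass ring 22 mm across, 5 mm high, lying on the holder's base plate. Origin: centre of its underside.
- cup: Bystander: white porcelain cup, 80 mm across, 55 mm high, left of the holder. Origin: centre of its underside.
- dapping_block: Bystander: dark brown cube with round hollows, 50 x 50 x 45 mm, behind the holder. Origin: centre of its underside.
- jar: Bystander: round brown pot, 72 mm across, 70 mm high, behind the holder. Origin: centre of its underside.
- wood_block: Bystander: wooden block 80 x 60 x 30 mm, left behind the holder. Origin: centre of its underside.
- hammer: Bystander: hammer 240 mm long lying right of the holder, handle towards the robot.
- graver: Bystander: hand graver with wooden handle, 140 mm long, lying between the holder and the robot.
- flux_bottle: Bystander: small bottle, 48 mm across, 85 mm high, right behind the holder. Origin: centre of its underside.

How it is judged:
On the way, in this order (a step that is already met when the one before it is completed fails the run):
1. with the jaw arm still closed, the pointer tip is lined up with the index tip, within 3 mm (x of pointer_tip in the frame of index_tip between -0.003 and 0.003 m and value of joint jaw_swing below 0.15 rad), for 0.5 s.
2. the jaw arm is held against its stop by the fingers (value of joint jaw_swing above 1.04 rad and contact force between the fingers and jaw_arm above 1 N), for 0.5 s.
At the end, for the whole second after the job is handed in: The fingers bear on the jaw arm or its post (contact over 1 N) with the arm still and within 0.06 rad of its stop (joint above 1.04 of 1.1 rad), and the pointer tip is within 3 mm of the index tip along the scale (all of step 2 and x of pointer_tip in the frame of index_tip between -0.003 and 0.003 m and velocity of joint jaw_swing between -0.1 and 0.1 rad/s); the arm keeps its last pose, push and grip.
It fails at once if the index tab is pushed along its rail (distance of index_tip from where it was at the start of the episode above 0.004 m).
It fails at once if another thing on the bench is shifted by more than 30 mm (distance of any of ring, cup, dapping_block, jar, wood_block, hammer, graver, flux_bottle from where it was at the start of the episode above 0.03 m).
It also fails if it takes over 72 s, if anything falls off the work surface, if the arm or the gripper's body presses on something with over 40 N, if the wrist force passes 120 N, or if a joint passes its speed limit or range.

ROBOT

A 6-joint arm with a two-finger parallel gripper is mounted at the origin on the work surface. World frame = base frame: x ahead of the robot, y to its left, z up, the work surface at z = 0. Lengths are in m, angles in rad, forces in N, time in s.
With the tool pointing down it reaches from about 0.325 to 0.75 m from the base axis. Payload 7.6 kg.
Tool frame: the origin (TCP) lies on the centre line of the jaws, within the pads' length; the fingertips stand 14 mm ahead of it and the grasp point (between the pads) lies 5 mm behind it; z points along the fingers, y is the direction in which the jaws open and shut (so a half turn about z gives the same grasp; the last joint's range is limited). The gripper opens to 85 mm and grips with 20 to 120 N. Pads are 22 mm wide; open, the fingers measure 114 mm over their backs; the gripper's body (76 mm by 85 mm) begins 54 mm behind the grasp point. The pads swing forward as they close: fully open they stand 13 mm farther back than shut.
Start: joints at [1.182, 0.052, 1.401, -0, 1.689, -0.07], TCP at [0.165, 0.499, 0.245] pointing down, gripper open.
Joint ranges: [-2.9, 2.9], [-0.91, 2.17], [0.12, 2.37], [-1.06, 4.2], [0.26, 2.73], [-2.93, 2.93]. Speed limits (rad/s): [2.57, 2.57, 3.01, 3.14, 3.14, 3.14].

INTERFACE

Orientations are given as a unit quaternion [x, y, z, w].
In Python, from bench import ctrl, optics gives the robot as it stands.
- The arm moves only by the tool jog_arm, never from a script. Its argument "rows" is a list of rows, each a list of 7 numbers: the shift along the tool's x, y, z in units of 30 cm (1.0 is 30 cm), then the turn, a rotation vector about the tool's x, y, z in units of 120 degrees (1.0 is 120 degrees), then the closure in counts, from 0 (fully open) to 255 (shut). In form: [[dx, dy, dz, rx, ry, rz, gripper], ...]. A call has 1 to 12 rows; each row shifts and turns the commanded pose from where the row before left it, along the tool's axes as they then stand; what a row does not reach is not made up. A row lasts 1/8 s, in which the tool goes at most 62.5 mm and 10.7 degrees, less where a joint would pass 70% of its speed; a pose out of reach is approached as far as the arm can. A call with a number of a shift or a turn outside -1 to 1 is refused whole. A call with a gripper value outside its range is refused whole. The fingers move at their own pace and stop on an object; "grip_force" is the grip in N (left out, the last holds). Time passes only in rows, so rows that do not move let the fingers close. It gives the time, the measured TCP pose, the force and the opening at its end, in the units of the state.
- ctrl.get_obs(): the state, without advancing time (a new reading comes with each control period).
- optics.capture(name): name is "scene" or "top" or "wrist"; returns the picture (400x640x3 uint8, blue, green, red); there is no depth.
- optics.calibration(name): a dict with "camera_matrix" (3x3 intrinsics, pixels), "world_from_camera" (4x4, takes a point from camera to world coordinates). Camera axes: x right, y up, looking along -z (the intrinsics and any distortion apply to the point x, -y, -z); pixel columns grow to the right and rows downward; lengths in m; the calibration is good to about 2 mm. A picture is of the moment at which its call begins: read the wrist's pose just before it. calibration takes no time and is no camera call; for the wrist camera it gives the pose at the moment of the call.
- ctrl.close_job(): hands the job in, once; it reports no verdict.
The state is a dict: "time_s": time; "qpos": joint angles; "joint_vel": joint speeds; "joint_efforts": joint torques, N m; "eef_pos": TCP position; "tcp_rot": TCP orientation; "ft_force": force on the tool from outside, world axes, zero at the start; "torque": the same for the moment, N m; "gripper_width": finger opening in m.
Only numpy, scipy, OpenCV 4.12 (cv2) and the standard library are available. Lean on these libraries where they do the work, as an engineer would, in place of code of your own. Each camera call takes 0.05 s, during which the arm holds its last target. There are 200 camera calls.

## Working session

There is one attempt and no reset: what is moved stays moved. The work goes in short steps, Python scripts to look and compute and a tool call to move; the robot and the scene stay as the last step left them, time stands still between calls to the robot, and variables do not carry over. Pictures are saved under pics/ and viewed, about 8 in all and at most 12, crops included, and the job is handed in when it is done.

Besides the shell and the picture viewer there is one more tool, called after "Request:" as a command line: name --pt "numbers of a row" for each row, then --argument value for the rest. jog_arm: Moves the arm, as the interface text tells. Its arguments: {"type":"object","properties":{"rows":{"type":"array","items":{"type":"array","items":{"type":"number"}}},"grip_force":{"type":"number"}},"required":["rows"]}

```bash
mkdir -p pics; ls
python3 - <<'E'
from bench import ctrl, optics
import cv2, numpy as np
np.set_printoptions(precision=4,suppress=True)
for n in ["top","scene"]:
    im=optics.capture(n); cv2.imwrite(f"pics/{n}0.png",im)
    c=optics.calibration(n); print(n,c)
o=ctrl.get_obs(); print(o)
E
```

```text
pics
top {'camera_matrix': array([[451.8383,   0.    , 318.7877],
       [  0.    , 451.8383, 198.0721],
       [  0.    ,   0.    ,   1.    ]]), 'world_from_camera': array([[ 0.0262,  0.9826, -0.1841,  0.3546],
       [-0.9995,  0.0288,  0.0113,  0.05  ],
       [ 0.0164,  0.1837,  0.9828,  1.3312],
       [ 0.    ,  0.    ,  0.    ,  1.    ]])}
scene {'camera_matrix': array([[454.8138,   0.    , 324.0557],
       [  0.    , 454.8138, 198.8067],
       [  0.    ,   0.    ,   1.    ]]), 'world_from_camera': array([[-0.4499, -0.743 ,  0.4955,  1.0633],
       [ 0.8931, -0.3712,  0.2543,  0.2937],
       [-0.005 ,  0.557 ,  0.8305,  0.8761],
       [ 0.    ,  0.    ,  0.    ,  1.    ]])}
{'time_s': 0.1, 'qpos': array([ 1.1816,  0.0528,  1.4016, -0.    ,  1.6886, -0.0703]), 'joint_vel': array([-0.001 ,  0.0001, -0.0041,  0.0007,  0.0005,  0.0004]), 'joint_efforts': array([  0.0007, -38.2579, -36.0986,  -0.0001,   0.0048,   0.    ]), 'eef_pos': array([0.1645, 0.4983, 0.2446]), 'tcp_rot': array([ 0.1587,  0.9873, -0.0007, -0.0001]), 'ft_force': array([ 0.2914, -0.5737, -0.7377]), 'torque': array([-0.0082, -0.0232,  0.0303]), 'gripper_width': 0.08522991222415467}
```

Run:
```python
import cv2
im=cv2.imread("pics/top0.png"); cv2.imwrite("pics/top0c.png",cv2.resize(im[60:310,190:480],None,fx=2.4,fy=2.4,interpolation=cv2.INTER_CUBIC))
```

```text
(no output)
```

View pics/top0.png

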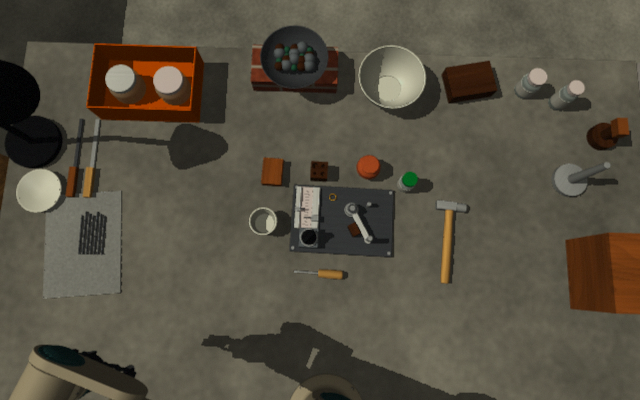

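View pics/scene0.png

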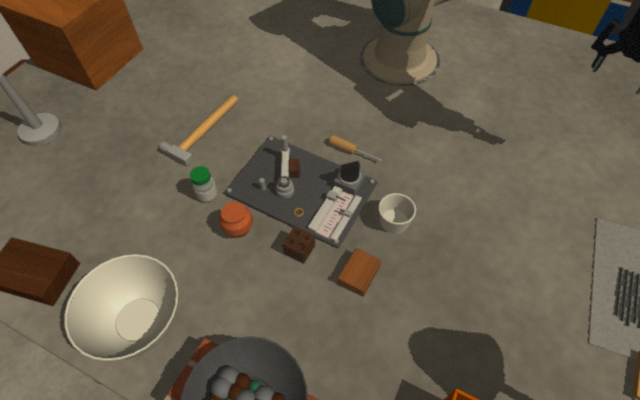

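The top view shows the plate at about (290..394, 186..257), with the knob at (309,237), the rails at (308,205) and the post at about (370,240). The scene view agrees. Next I'll measure the plate pose.

```bash
cat > h.py <<'E'
import numpy as np, cv2
from scipy.spatial.transform import Rotation as R
np.set_printoptions(precision=4,suppress=True)
def ray(cal,px,z):
    K=cal["camera_matrix"];T=cal["world_from_camera"]
    px=np.atleast_2d(px).astype(float)
    d=np.c_[(px[:,0]-K[0,2])/K[0,0],-(px[:,1]-K[1,2])/K[1,1],-np.ones(len(px))]@T[:3,:3].T
    o=T[:3,3]; return o+d*((z-o[2])/d[:,2])[:,None]
def proj(cal,P):
    K=cal["camera_matrix"];T=cal["world_from_camera"]
    p=(np.atleast_2d(P)-T[:3,3])@T[:3,:3]
    return np.c_[K[0,2]+K[0,0]*p[:,0]/-p[:,2],K[1,2]-K[1,1]*p[:,1]/-p[:,2]]
E
python3 - <<'E'
from h import *
from bench import optics
im=cv2.imread("pics/top0.png"); cal=optics.calibration("top")
hsv=cv2.cvtColor(im,cv2.COLOR_BGR2HSV)
print(im[225,330],im[225,280],im[245,340],im[200,385])
v=im.astype(int); ref=v[225,330]
m=(np.abs(v-ref).max(2)<16).astype(np.uint8)*255
roi=np.zeros_like(m); roi[175:268,280:405]=255; m&=roi
m=cv2.morphologyEx(m,cv2.MORPH_CLOSE,np.ones((5,5)))
cs,_=cv2.findContours(m,cv2.RETR_EXTERNAL,cv2.CHAIN_APPROX_NONE)
c=max(cs,key=cv2.contourArea); h=cv2.convexHull(c)
W=ray(cal,h[:,0,:],0.012)[:,:2]
r=cv2.minAreaRect((W*1000).astype(np.float32)); print(r); print(cv2.boxPoints(r))
print(cv2.boundingRect(c))
E
```

```text
[54 52 52] [31 38 39] [51 53 51] [51 50 50]
((546.3489990234375, -17.721878051757812), (343.70880126953125, 217.83645629882812), 88.14636993408203)
[[ 431.9289 -185.9633]
 [ 649.6514 -193.0095]
 [ 660.7691  150.5195]
 [ 443.0466  157.5657]]
(280, 180, 116, 78)
```

View pics/top0c.png

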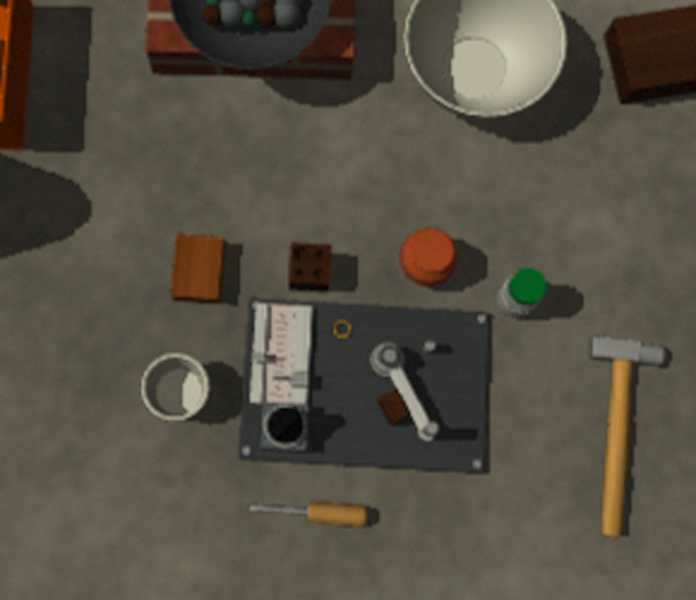

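The crop shows plate corners at about (250,298), (491,313), (488,473) and (240,459). The pivot is at (387,358), the post at (428,431) and the knob at (286,424). I'll solve the holder pose from these.

Run:
```python
from h import *
from bench import optics
cal=optics.calibration("top")
f=lambda p:np.array(p)/2.4+[190,60]
Wc=ray(cal,f([(250,298),(491,313),(488,473),(240,459)]),.012)[:,:2]
L=np.array([(100,135),(100,-165),(-100,-165),(-100,135)])/1000
print(np.linalg.norm(Wc-np.roll(Wc,1,0),axis=1))
def fit(L,W):
    l=L-L.mean(0);w=W-W.mean(0)
    a=np.arctan2((l[:,0]*w[:,1]-l[:,1]*w[:,0]).sum(),(l*w).sum())
    M=np.array([[np.cos(a),-np.sin(a)],[np.sin(a),np.cos(a)]])
    t=W.mean(0)-M@L.mean(0); return a,t,M,np.linalg.norm(L@M.T+t-W,axis=1)
a,t,M,r=fit(L,Wc); print(a,t,r)
pv=ray(cal,f([387,358]),.045)[0,:2]; ps=ray(cal,f([428,431]),.088)[0,:2]; sp=ray(cal,f([430,345]),.045)[0,:2]
kn=ray(cal,f([286,424]),.06)[0,:2]
for n,p in zip("pivot post stop knob".split(),(pv,ps,sp,kn)): print(n,p,M.T@(p-t))
from bench import ctrl
o=ctrl.get_obs(); T=optics.calibration("wrist")["world_from_camera"]
Rt=R.from_quat(o["tcp_rot"]).as_matrix(); print(Rt); print("cam in tool",Rt.T@(T[:3,3]-o["eef_pos"])); print(Rt.T@T[:3,:3]); print(optics.calibration("wrist")["camera_matrix"])
```

```text
[0.1996 0.3006 0.1981 0.3008]
-0.02900216713562681 [ 0.5377 -0.0235] [0.0008 0.0013 0.0011 0.0006]
pivot [ 0.5657 -0.0594] [ 0.029 -0.035]
post [ 0.4751 -0.104 ] [-0.0603 -0.0823]
stop [ 0.5831 -0.1111] [ 0.0479 -0.0862]
knob [0.4814 0.0595] [-0.0587  0.0814]
[[-0.9496  0.3135 -0.0005]
 [ 0.3135  0.9496 -0.0013]
 [ 0.0001 -0.0014 -1.    ]]
cam in tool [ 0.0789  0.0005 -0.1293]
[[ 0.0001  0.951   0.3091]
 [ 1.     -0.0002  0.0005]
 [ 0.0006  0.3091 -0.951 ]]
[[291.0817   0.     319.7786]
 [  0.     291.0817 200.7389]
 [  0.       0.       1.    ]]
```

Request:
jog_arm --pt "0 0 0 0 0 -0.069 0" --pt "0 0 0 0 0 -0.069 0" --pt "-0.124 -0.13 0.013 0 0 0 0" --pt "-0.124 -0.13 0.013 0 0 0 0" --pt "-0.124 -0.13 0.013 0 0 0 0" --pt "-0.124 -0.13 0.013 0 0 0 0" --pt "-0.124 -0.13 0.013 0 0 0 0" --pt "-0.124 -0.13 0.013 0 0 0 0" --pt "-0.124 -0.13 0.013 0 0 0 0" --pt "-0.124 -0.13 0.013 0 0 0 0" --pt "-0.124 -0.13 0.013 0 0 0 0" --pt "-0.124 -0.13 0.013 0 0 0 0"

```text
time_s: 1.6
eef_pos: [0.5256, 0.0961, 0.2058]
tcp_rot: [0.015, 1.0, 0.0, -0.0]
ft_force: [0.6, 0.8, 0.5]
gripper_width: 0.0853
```

Request:
jog_arm --pt "-0.12 -0.12 0.01 0 0 0 0" --pt "0 0 0 0 0 0 0" --pt "0 0 0 0 0 0 0"

```text
time_s: 1.98
eef_pos: [0.5593, 0.0609, 0.2028]
tcp_rot: [0.015, 1.0, 0.0, -0.001]
ft_force: [-0.2, 0.5, -0.5]
gripper_width: 0.0855
```

Run:
```python
from h import *
from bench import optics,ctrl
o=ctrl.get_obs(); c=optics.calibration("wrist"); im=optics.capture("wrist"); cv2.imwrite("pics/w1.png",im)
np.savez("w1.npz",**c); print(o["time_s"],o["eef_pos"],o["tcp_rot"],o["qpos"],np.abs(o["joint_vel"]).max())
```

```text
1.975 [0.5593 0.0609 0.2028] [ 0.0149  0.9999  0.0002 -0.0006] [ 0.0427  0.1747  1.353   0.0005  1.6151 -1.4982] 0.02154922120481693
```

View pics/w1.png

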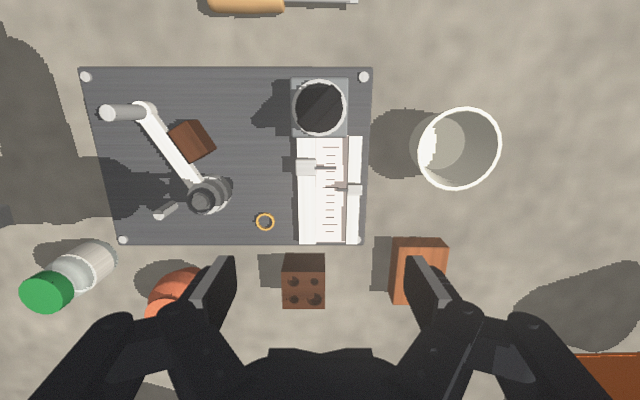

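The wrist view shows the knob at (320,106), pointer carriage at (305,167), index slider at (355,190), plate, cup and post all clear. I'll enlarge the knob and scale region.

Run:
```python
from h import *
im=cv2.imread("pics/w1.png")
c=im[70:210,280:380].astype(float)
c=np.clip(255*(c/255)**.6,0,255).astype(np.uint8)
a=cv2.resize(c[:72],None,fx=8,fy=8,interpolation=cv2.INTER_CUBIC)
cc=cv2.resize(c,None,fx=4.2,fy=4.2,interpolation=cv2.INTER_CUBIC)
k=im[75:145,285:355].astype(float); k=np.clip((k-5)*3.5,0,255).astype(np.uint8)
k=cv2.resize(k,(588-208,588-208),interpolation=cv2.INTER_CUBIC)
out=np.zeros((588,420+380,3),np.uint8); out[:588,:420]=cc; out[:380,420:]=k
cv2.imwrite("pics/w1c.png",out)
```

```text
(no output)
```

View pics/w1c.png

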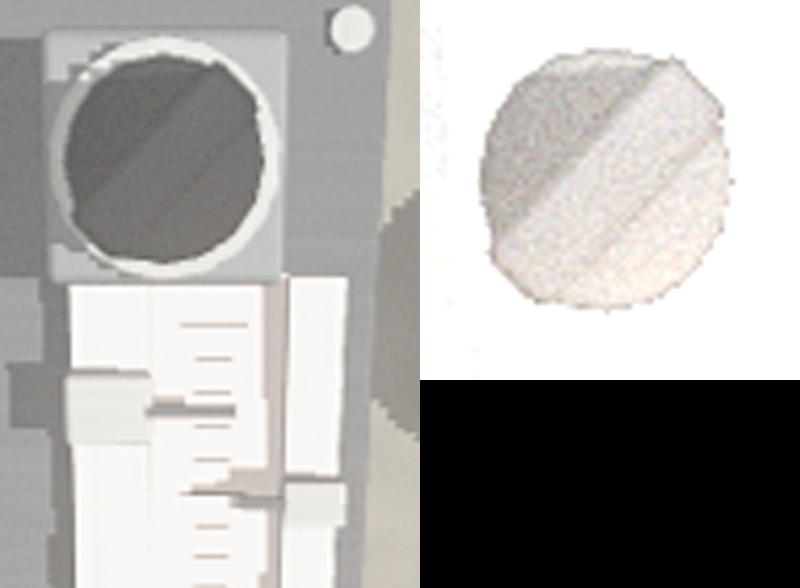

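The crop shows the knob bar at about 45°. The pointer needle tip is near crop (235,410), and the index needle tip is near (238,500), just below a printed tick. Now the numbers.

Run:
```python
from h import *
c=dict(np.load("w1.npz")); a=-0.029; t=np.array([.5377,-.0235]); M=np.array([[np.cos(a),-np.sin(a)],[np.sin(a),np.cos(a)]])
H=lambda p:(p[:,:2]-t)@M
g=lambda p:np.array(p)/4.2+[280,70]
k=lambda p:(np.array(p)-[420,0])/5.4286+[285,75]
P=ray(c,k([(495,235),(670,65),(720,128),(570,285)]),.084); print("bar corners",P,H(P))
print("angles",np.degrees(np.arctan2(*(H(P)[1]-H(P)[0])[::-1])),np.degrees(np.arctan2(*(H(P)[2]-H(P)[3])[::-1])), "centre",H(P).mean(0))
print("ptr",H(ray(c,g([235,410]),.034)),"idx",H(ray(c,g([238,500]),.032)))
# plate corners in wrist (full view)
print("plate",H(ray(c,[(372,67),(79,67),(117,244),(367,244)],.012)))
# darkness profile of needle rows
im=cv2.imread("pics/w1.png").mean(2)
print(np.round(im[155:200,325:336].mean(1))); print(np.round(im[155:200,338:346].mean(1)))
```

```text
bar corners [[0.4894 0.0461 0.084 ]
 [0.4662 0.073  0.084 ]
 [0.4751 0.0803 0.084 ]
 [0.4971 0.0572 0.084 ]] [[-0.0503  0.0682]
 [-0.0743  0.0944]
 [-0.0656  0.1019]
 [-0.043   0.0795]]
angles 132.45271013467521 135.22496628584986 centre [-0.0583  0.086 ]
ptr [[0.0009 0.1022]] idx [[0.0245 0.1034]]
plate [[-0.0973  0.138 ]
 [-0.0975 -0.1569]
 [ 0.0992 -0.161 ]
 [ 0.0994  0.1426]]
[185. 240. 244. 243. 243. 243. 244. 247. 185. 241. 251. 174. 123. 129.
 194. 248. 188. 240. 244. 243. 243. 243. 244. 247. 188. 241. 239. 233.
 235. 224. 190. 172. 108. 232. 236. 233. 243. 244. 245. 234. 198. 242.
 244. 243. 243.]
[210. 210. 211. 210. 210. 211. 210. 211. 210. 210. 219. 220. 220. 220.
 220. 220. 220. 220. 220. 220. 220. 220. 220. 220. 221. 223. 192. 167.
 169. 169. 169. 171. 169. 123. 130. 133. 180. 221. 222. 221. 220. 220.
 220. 221. 220.]
```

Request:
jog_arm --pt "0.087 -0.002 0.087 0 0 0 0" --pt "0.087 -0.002 0.087 0 0 0 0" --pt "0.087 -0.002 0.087 0 0 0 0" --pt "0 0 0 0 0 0.077 0" --pt "0 0 0 0 0 0.077 0" --pt "0 0 0 0 0 0.077 0" --pt "0 0 0 0 0 0.077 0" --pt "0 0 0 0 0 0.077 0" --pt "0 0 0 0 0 0 0" --pt "0 0 0 0 0 0 0"

```text
time_s: 3.28
eef_pos: [0.4811, 0.0617, 0.1252]
tcp_rot: [0.404, 0.915, 0.0, 0.0]
ft_force: [0.4, 0.3, -0.9]
gripper_width: 0.0853
```

Run:
```python
from h import *
from bench import optics,ctrl
o=ctrl.get_obs(); c=optics.calibration("wrist"); im=optics.capture("wrist"); cv2.imwrite("pics/w2.png",im)
np.savez("w2.npz",**c); print(o["time_s"],o["eef_pos"],o["tcp_rot"],o["qpos"])
d=np.clip(255*(im/255.)**.5,0,255).astype(np.uint8); cv2.imwrite("pics/w2b.png",d)
Rt=R.from_quat(o["tcp_rot"]).as_matrix(); print("tcp px",proj(c,o["eef_pos"]), "point below tcp at z .084", proj(c,[*o["eef_pos"][:2],.084]))
```

```text
3.275 [0.4811 0.0617 0.1252] [0.4041 0.9147 0.0002 0.0002] [ 0.0514  0.013   1.6836  0.0002  1.4445 -0.6874]
tcp px [[318.4618 270.4314]] point below tcp at z .084 [[318.7664 235.8803]]
```

View pics/w2b.png

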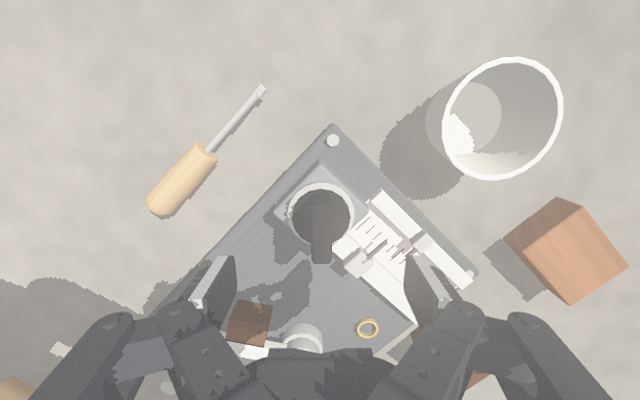

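The knob bar is vertical in the image at column ~321 (rows 200–262), midway between the pads (235 and 405), so it is aligned. I'll descend and pinch.

Request:
jog_arm --pt "0 0 0.083 0 0 0 0" --pt "0 0 0.083 0 0 0 0" --pt "0 0 0 0 0 0 0" --pt "0 0 0 0 0 0 255" --pt "0 0 0 0 0 0 255" --pt "0 0 0 0 0 0 255" --pt "0 0 0 0 0 0 255" --pt "0 0 0 0 0 0 255" --pt "0 0 0 0 0 0 255" --pt "0 0 0 0 0 0 255" --pt "0 0 0 0 0 0 255" --grip_force 30

```text
time_s: 4.7
eef_pos: [0.482, 0.0615, 0.0758]
tcp_rot: [0.406, 0.914, 0.001, 0.001]
ft_force: [4.1, 2.7, 2.7]
gripper_width: 0.013
```

Request:
jog_arm --pt "0 0 0 0 0 0.077 255" --pt "0 0 0 0 0 0.077 255" --pt "0 0 0 0 0 0.077 255" --pt "0 0 0 0 0 0.077 255" --pt "0 0 0 0 0 0.077 255" --pt "0 0 0 0 0 0.077 255" --pt "0 0 0 0 0 0.077 255" --pt "0 0 0 0 0 0.077 255" --pt "0 0 0 0 0 0 255" --pt "0 0 0 0 0 0 255"

```text
time_s: 5.95
eef_pos: [0.481, 0.0614, 0.0758]
tcp_rot: [0.874, 0.486, -0.0, -0.001]
ft_force: [-2.3, 2.3, 7.6]
gripper_width: 0.013
```

Run:
```python
from h import *
from bench import optics,ctrl
o=ctrl.get_obs(); c=optics.calibration("wrist"); im=optics.capture("wrist"); cv2.imwrite("pics/w3.png",im)
np.savez("w3.npz",**c); print(o["time_s"],o["eef_pos"],o["tcp_rot"],o["qpos"],o["torque"],o["ft_force"])
a=-0.029; t=np.array([.5377,-.0235]); M=np.array([[np.cos(a),-np.sin(a)],[np.sin(a),np.cos(a)]])
w=lambda x,y,z:[*(M@[x,y]+t),z]
p=proj(c,[w(.0245,.103,.033),w(-.032,.09,.02),w(.092,.09,.02)]); print(p)
x,y=p[0].astype(int); x0=max(0,min(640-120,x-60)); y0=max(0,min(400-100,y-50))
print(x0,y0); cv2.imwrite("pics/w3c.png",cv2.resize(im[y0:y0+100,x0:x0+120],None,fx=6,fy=6,interpolation=cv2.INTER_CUBIC))
```

```text
5.95 [0.481  0.0614 0.0758] [ 0.8739  0.4862 -0.0002 -0.0005] [0.0505 0.0703 1.7299 0.0007 1.3423 0.6057] [ 0.5164  0.4803 -0.0133] [-2.3371  2.3167  7.592 ]
[[426.016  143.6617]
 [349.301  201.1308]
 [530.7206 102.9103]]
366 93
```

View pics/w3c.png

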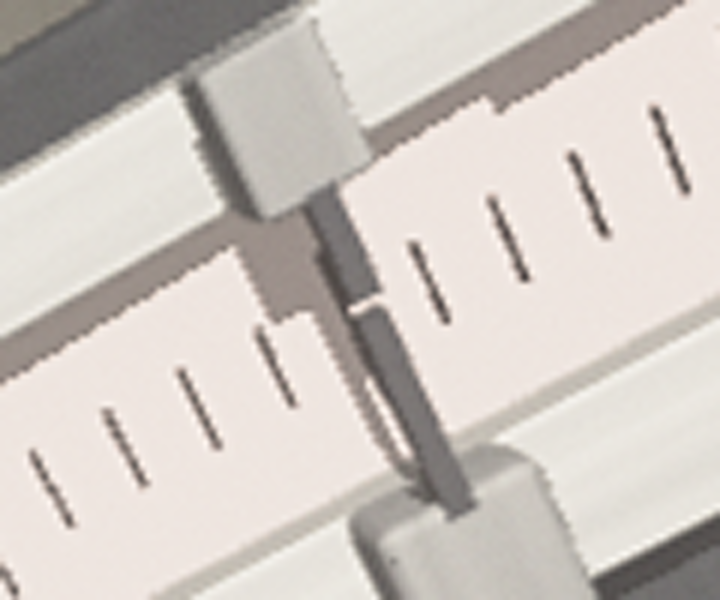

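The needles are almost collinear, with the gap at crop (365,305). I'll correct for their height difference and compute the offset.

Run:
```python
from h import *
c=dict(np.load("w3.npz")); a=-0.029; t=np.array([.5377,-.0235]); M=np.array([[np.cos(a),-np.sin(a)],[np.sin(a),np.cos(a)]])
H=lambda p:(p[:,:2]-t)@M
g=lambda p:np.array(p)/6+[366,93]
print("ptr tip, base",H(ray(c,g([(374,316),(448,490)]),.034)),"\nidx tip, base",H(ray(c,g([(364,292),(325,200)]),.032)))
```

```text
ptr tip, base [[0.025  0.1015]
 [0.0244 0.0819]] 
idx tip, base [[0.0255 0.1036]
 [0.0258 0.1135]]
```

Request:
jog_arm --pt "0 0 0 0 0 0 0" --pt "0 0 0 0 0 0 0" --pt "0 0 0 0 0 0 0" --pt "0 0 -0.083 0 0 0 0" --pt "0 0 -0.083 0 0 0 0" --pt "0 0 0 0 0 0.083 0" --pt "0 0 0 0 0 0.083 0" --pt "0 0 0 0 0 0.083 0" --pt "0 0 0 0 0 0 0"

```text
time_s: 7.12
eef_pos: [0.4812, 0.061, 0.1248]
tcp_rot: [0.969, 0.245, -0.0, 0.0]
ft_force: [0.3, 0.7, 0.2]
gripper_width: 0.0856
```

Request:
jog_arm --pt "-0.068 0.123 0 0 0 0 0" --pt "-0.068 0.123 0 0 0 0 0" --pt "-0.068 0.123 0 0 0 0 0" --pt "-0.068 0.123 0 0 0 0 0" --pt "0 0 0 0 0 0 0" --pt "0 0 0 0 0 0 0"

```text
time_s: 7.88
eef_pos: [0.4794, -0.1071, 0.1248]
tcp_rot: [0.969, 0.245, -0.0, -0.0]
ft_force: [-0.3, -0.0, 0.2]
gripper_width: 0.0852
```

Run:
```python
from h import *
from bench import optics,ctrl
o=ctrl.get_obs(); c=optics.calibration("wrist"); im=optics.capture("wrist"); cv2.imwrite("pics/w4.png",im)
np.savez("w4.npz",**c); print(o["time_s"],o["eef_pos"],o["tcp_rot"],o["qpos"],o["ft_force"])
print("below tcp at z .088", proj(c,[*o["eef_pos"][:2],.088]))
```

```text
7.875 [ 0.4794 -0.1071  0.1248] [ 0.9694  0.2453 -0.0001 -0.0003] [-0.2953  0.0315  1.6657  0.0004  1.4448  0.7798] [-0.2867 -0.0275  0.1574]
below tcp at z .088 [[319.7264 240.1142]]
```

View pics/w4.png

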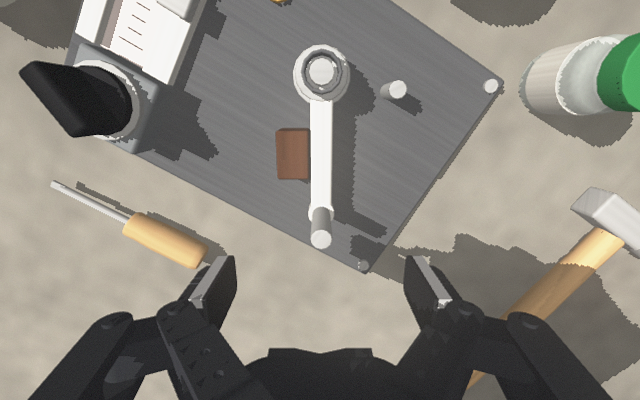

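The post top is at (321,239), within 1 px of the spot below the TCP, and the arm is vertical in the image. I'll descend and pinch the post.

Request:
jog_arm --pt "0 0 0.065 0 0 0 0" --pt "0 0 0.065 0 0 0 0" --pt "0 0 0.065 0 0 0 0" --pt "0 0 0 0 0 0 255" --pt "0 0 0 0 0 0 255" --pt "0 0 0 0 0 0 255" --pt "0 0 0 0 0 0 255" --pt "0 0 0 0 0 0 255" --pt "0 0 0 0 0 0 255" --pt "0 0 0 0 0 0 255" --pt "0 0 0 0 0 0 255" --grip_force 40

```text
time_s: 9.3
eef_pos: [0.4799, -0.1077, 0.0672]
tcp_rot: [0.97, 0.244, 0.001, 0.0]
ft_force: [-0.3, -0.1, 5.7]
gripper_width: 0.013
```

Request:
jog_arm --pt "0.0025 0.0406 0 0 0 -0.0583 255" --pt "0.0025 0.0406 0 0 0 -0.0583 255" --pt "0.0025 0.0406 0 0 0 -0.0583 255" --pt "0.0025 0.0406 0 0 0 -0.0583 255" --pt "0 0 0 0 0 0 255"

```text
time_s: 9.93
eef_pos: [0.5124, -0.1434, 0.0672]
tcp_rot: [0.882, 0.472, 0.0, -0.0]
ft_force: [-4.5, 2.2, 7.8]
gripper_width: 0.0129
```

Request:
jog_arm --pt "0.0025 0.0406 0 0 0 -0.0583 255" --pt "0.0025 0.0406 0 0 0 -0.0583 255" --pt "0.0025 0.0406 0 0 0 -0.0583 255" --pt "0.0025 0.0406 0 0 0 -0.0583 255" --pt "0 0 0 0 0 0 255"

```text
time_s: 10.55
eef_pos: [0.5577, -0.1597, 0.0672]
tcp_rot: [0.741, 0.671, -0.0, -0.0]
ft_force: [-5.6, 0.1, 9.0]
gripper_width: 0.0126
```

Request:
jog_arm --pt "0.001 0.02 0 0 0 -0.029 255" --pt "0.001 0.02 0 0 0 -0.029 255" --pt "0 0 0 0 0 0 255" --pt "0 0 0 0 0 0 255"

```text
time_s: 11.05
eef_pos: [0.5692, -0.1603, 0.0672]
tcp_rot: [0.7, 0.714, -0.001, -0.0]
ft_force: [-6.3, -1.4, 7.7]
gripper_width: 0.0128
```

Run:
```python
from h import *
from bench import optics,ctrl
o=ctrl.get_obs(); print(o["time_s"],o["eef_pos"],o["tcp_rot"],o["ft_force"],o["torque"])
```

```text
11.05 [ 0.5692 -0.1603  0.0672] [ 0.6997  0.7144 -0.0005 -0.0002] [-6.3104 -1.3715  7.6682] [-0.0552  0.8531 -0.0531]
```

Request:
jog_arm --pt "0 0.006 0 0 0 -0.005 255" --pt "0 0 0 0 0 0 255"

```text
time_s: 11.3
eef_pos: [0.5703, -0.1602, 0.0672]
tcp_rot: [0.696, 0.718, -0.001, -0.001]
ft_force: [-10.2, -0.3, 10.6]
gripper_width: 0.0129
```

Request:
jog_arm --pt "0 0.006 0 0 0 -0.005 255" --pt "0 0 0 0 0 0 255"

```text
time_s: 11.55
eef_pos: [0.5705, -0.1602, 0.0671]
tcp_rot: [0.692, 0.722, -0.003, -0.003]
ft_force: [-19.3, -0.1, 15.6]
gripper_width: 0.0128
```

The force jumped from 6 to 19 N with almost no motion, so the arm is on the stop. I'll hold and check the pointer in the scene view.

Request:
jog_arm --pt "0 0 0 0 0 0 255" --pt "0 0 0 0 0 0 255" --pt "0 0 0 0 0 0 255" --pt "0 0 0 0 0 0 255" --pt "0 0 0 0 0 0 255" --pt "0 0 0 0 0 0 255"

```text
time_s: 12.3
eef_pos: [0.5705, -0.1602, 0.0671]
tcp_rot: [0.692, 0.721, -0.002, -0.003]
ft_force: [-19.3, -0.5, 15.4]
gripper_width: 0.0125
```

Run:
```python
from h import *
from bench import optics,ctrl
o=ctrl.get_obs(); print(o["time_s"],o["eef_pos"],o["ft_force"])
a=-.029; t=np.array([.5387,-.02]); M=np.array([[np.cos(a),-np.sin(a)],[np.sin(a),np.cos(a)]])
out=[]
for n in ["scene","top"]:
    im=optics.capture(n); c=optics.calibration(n)
    p=proj(c,[*(M@[.025,.103]+t),.033])[0]; print(n,p)
    x,y=(p-[25,35]).astype(int); print(x,y); out.append(cv2.resize(im[y:y+70,x:x+50],None,fx=8,fy=8,interpolation=cv2.INTER_CUBIC))
cv2.imwrite("pics/end.png",np.hstack(out))
```

```text
12.3 [ 0.5705 -0.1602  0.0671] [-19.2717  -0.5254  15.3837]
scene [341.717  208.8487]
316 173
top [302.2937 208.1148]
277 173
```

View pics/end.png

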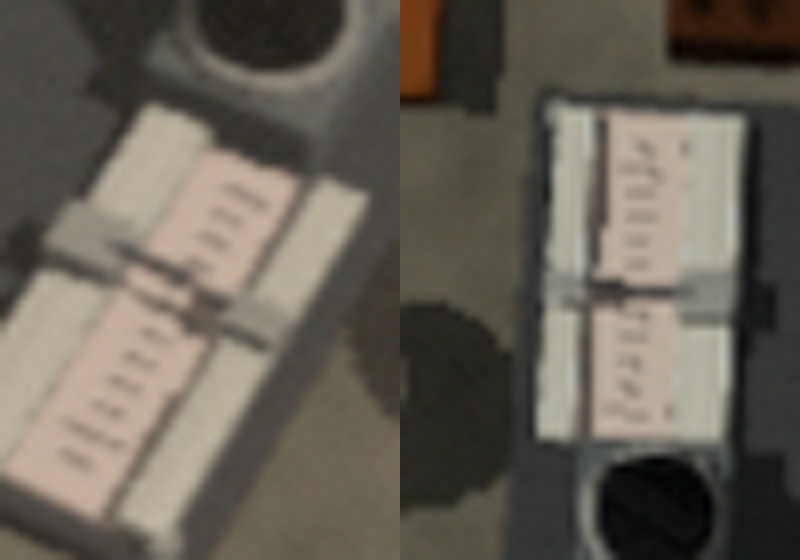

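Both views show the pointer and index needles forming one line: the scene half near (200,290), the top half near (640,292). The jaw arm is still and on its stop, so I'll hand in.

Run:
```python
from bench import ctrl
print(ctrl.close_job()); o=ctrl.get_obs(); print(o["time_s"],o["eef_pos"],o["ft_force"])
```

```text
the job is handed in; nothing more can be done
None
the job is handed in; nothing more can be done
```

I turned the knob about 74° clockwise until the pointer met the index. I then pinched the post, swung the jaw arm about 63° onto its stop, and handed the job in at about 12.4 s still holding it there.

- **Pointer:** the close wrist view, taken before I let go of the knob, put it about 0.5 mm short of the index (limit 3 mm). At the end, the scene and top views both showed the two needles in one line.
- **Jaw arm:** on the last nudge the force rose from 10 to 19 N with only 0.2 mm of motion, so the arm is on its stop. It was still over the final 0.75 s. The post ended within 1 mm of where it should stand at the stop.
- **Disagreement:** the top and wrist cameras differed by about 4 mm in y on where the holder is. I settled it by centring on the knob and post directly from close by.
- **Not checked:** I did not measure the other things on the bench at the end; no move went near touching them. The job reported no verdict.

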